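# Rolling pin out of a drawer that only opens part-way

### The job

Pull the drawer of the small white unit on the worktop, which stands a little open, out as far as its stop lets it, and get the wooden rolling pin out of it: the pin is longer than the gap that opens, so tip its front end up over the drawer front and draw it out slantwise from under the top. Finish while still holding the pin: hold it up level and still, about 15 cm or more above the top of the unit, touching nothing but the fingers. Leave the fork and the teaspoon in the drawer and the jam jar and salt shaker beside the unit where they stand.

Things in the scene. Friction and masses are not known exactly. Their poses are not given: they have to be found in the camera images.
- drawer_unit: White counter-top drawer unit, fixed; case 270 mm deep (its x), 290 mm wide (y), 96 mm high. Origin: centre of the underside, on the worktop. The front, with the one drawer, looks along its -x; z up. The case's front edge is at x = -135 mm. A pepper mill, a mustard jar and a lemon stand fixed on the rear half of its top.
- case_edge (a point): Middle of the lower front edge of the case's 12 mm thick top, 84 mm above the worktop (unit's x = -135 mm): what lies further back in the drawer is under the top.
- drawer (a joint): How far the drawer is out, in m: 0 shut, 0.14 at its stop; it starts 0.05 to 0.065 open. It slides along the unit's -x with about 1.5 N of friction and stays where it is left. At the stop the gap between the case's front edge and the inner face of the drawer front is 141 mm long.
- drawer_lip (a point): Middle of the top inner edge of the drawer front, 72 mm above the worktop; moves with the drawer. The drawer front is 14 mm thick. Inside, the drawer is 240 mm wide and 253 mm long from this face back; its floor is 18 mm above the worktop, its side walls reach up to 56 mm.
- knob (a point): Centre of the widest part of the drawer's dark round knob (29 mm in diameter, standing 30 mm out of the drawer front), 44 mm above the worktop, in the middle of the drawer front; it moves with the drawer. It can be pinched from above with the fingers on its left and right; there are about 20 mm between its widest part and the drawer front.
- rolling_pin: Small wooden rolling pin, no handles, 215 mm long, a straight cylinder 26 mm thick; 105 to 210 g. Origin: its middle, on its axis; x along the pin. It lies loose on the drawer floor, front to back within about 0.15 rad and 40 mm of the middle line, its rear part under the top, and may roll or slide a little as the drawer moves.
- pin_end_front (a point): Centre of the end of the rolling pin that lies toward the drawer front (pin's x = -107.5 mm).
- fork: Steel table fork, 206 x 28 x 13 mm, lying in the drawer along its left wall (the unit's +y). Origin: centre of its underside.
- teaspoon: Steel teaspoon, 139 x 30 x 10 mm, lying in the drawer along its right wall (the unit's -y). Origin: centre of its underside.
- jam_jar: Glass jam jar with a red lid, 65 mm in diameter, 97 mm high, standing on the worktop to the left of the unit. Origin: centre of its underside.
- salt_shaker: Glass salt shaker with a metal cap, 44 mm in diameter, 90 mm high, standing on the worktop close to the left side of the unit. Origin: centre of its underside.

How it is judged:
On the way, in this order (a step that is already met when the one before it is completed fails the run):
1. the drawer is pulled out to its stop, the pin still lying in it (value of joint drawer above 0.13 m and height (world z) of pin_end_front below 0.06 m), for 0.2 s.
2. the pin is tipped: its front end is above the drawer front while its middle is still below the unit's top (height (world z) of pin_end_front above 0.085 m and height (world z) of rolling_pin below 0.075 m), for 0.05 s.
At the end, for the whole second after the job is handed in: The fingers hold the pin (over 1 N), level within 0.21 rad, still (under 0.05 m/s), its middle over 200 mm above the worktop, touching no part of the unit; fork and teaspoon lie in the drawer; jam jar and salt shaker stand within 30 mm of where they stood (height (world z) of rolling_pin above 0.2 m and angle between rolling_pin's own x axis and vertical between 1.36 and 1.78 rad and contact force between rolling_pin and the fingers above 1 N and contact force between rolling_pin and drawer_unit below 0.1 N and linear speed of rolling_pin below 0.05 m/s and z of fork in the frame of drawer_unit between 0.005 and 0.05 m and z of teaspoon in the frame of drawer_unit between 0.005 and 0.05 m and distance of each of jam_jar, salt_shaker from where it was at the start of the episode below 0.03 m); the arm keeps its last pose, push and grip.
It fails at once if the jam jar or the salt shaker is pushed away or knocked over (distance of any of jam_jar, salt_shaker from where it was at the start of the episode above 0.03 m or angle between any of jam_jar, salt_shaker's own z axis and vertical above 0.5 rad).
It also fails if it takes over 51 s, if anything falls off the work surface, if the arm or the gripper's body presses on something with over 40 N, if the wrist force passes 120 N, or if a joint passes its speed limit or range.

### The arm

A 6-joint arm with a two-finger parallel gripper is mounted at the origin on a cart in front of the work surface, level with it; the furniture and walls round the work are solid. World frame = base frame: x ahead of the robot, y to its left, z up, the work surface at z = 0. Lengths are in m, angles in rad, forces in N, time in s.
With the tool pointing down it reaches from about 0.4 to 0.825 m from the base axis. Payload 7 kg.
Tool frame: the origin (TCP) lies on the mounting face of the last link; the fingertips stand 173 mm ahead of it and the grasp point (between the pads) lies 155 mm ahead of it; z points along the fingers, y is the line along which they close (so a half turn about z gives the same grasp; the last joint's range is limited). The gripper opens to 85 mm and grips with 20 to 120 N. Pads are 22 mm wide; open, the fingers measure 114 mm over their backs; the gripper's body (76 mm by 85 mm) begins 54 mm behind the grasp point. The pads swing forward as they close: fully open they stand 13 mm farther back than shut.
Start: joints at [1.58, 0.359, 0.012, 0, -1.224, -0.288], TCP at [0.186, 0.649, 0.405] pointing down, gripper open.
Joint ranges: [-3.07, 3.07], [-1.43, 2.12], [-1.02, 1.25], [-3.03, 1.67], [-3.05, -0], [-3.03, 3.03]. Speed limits (rad/s): [2.39, 2.39, 3.01, 3.14, 3.14, 3.14].

### API

Orientations are given as a rotation vector (axis times angle).
In Python, from rig import ctrl gives the robot as it stands. Calls block until the motion is done:
- ctrl.movep(position, orientation): joint-space move of the TCP to a pose.
- ctrl.servo_line(position, frame=None, vel=0.15): straight line of the TCP; frame=None keeps the orientation; vel is the mean speed in m/s.
- ctrl.set_joints(angles): joint-space move.
- ctrl.set_gripper(opening, force=None): opening from 0.0 (shut) to 1.0 (fully open); force is the grip in N (None keeps the last); returns when the fingers have stopped.
- ctrl.sleep(seconds).
- ctrl.solve_ik(position, orientation): joint angles nearest the present ones, or None.
- ctrl.observe(): the state.
- ctrl.get_image(name): name is "scene" or "top" or "wrist"; returns the picture (400x640x3 uint8, red, green, blue); there is no depth.
- ctrl.camera_params(name): a dict with "mtx" (3x3 intrinsics, pixels), "xyz" and "rotation" of the camera in the world; the wrist camera has in their place "T_tool_cam" (4x4, takes a point from camera to tool coordinates, whose origin is the TCP and whose axes are the flange's). Camera axes: x right, y up, looking along -z (the intrinsics and any distortion apply to the point x, -y, -z); pixel columns grow to the right and rows downward; lengths in m; the calibration is good to about 2 mm. A picture is of the moment at which its call begins: read the wrist's pose just before it. camera_params takes no time and is no camera call.
A pose or a line that the arm cannot do raises ctrl.Unreachable and nothing moves.
- ctrl.finish_job(): hands the job in; it is judged then, once.
The state is a dict: "time_s": time; "joint_positions": joint angles; "qd": joint speeds; "joint_efforts": joint torques, N m; "ee_pos": TCP position; "ee_rot": TCP orientation; "force": force on the tool from outside, world axes, zero at the start; "ft_torque": the same for the moment, N m; "grip_width": opening from 0.0 (shut) to 1.0 (fully open); "grasp_force": force on a finger pad.
Only numpy, scipy, OpenCV 4.12 (cv2) and the standard library are available. Lean on these libraries where they do the work, as an engineer would, in place of code of your own. Each camera call takes 0.05 s, during which the arm holds its last target. There are 200 camera calls.

## Working session

There is one attempt and no reset: what is moved stays moved. The work goes in short steps, each a Python script; the robot and the scene stay as the last script left them, time stands still between calls to the robot, and variables do not carry over. Pictures are saved under pics/ and viewed, at most 10 in all, crops included, and the job is handed in when it is done.

```bash
mkdir -p pics; ls
python3 - <<'E'
from rig import ctrl
import cv2,numpy as np
np.set_printoptions(precision=4,suppress=True)
for n in("scene","top"):
    cv2.imwrite(f"pics/{n}0.png",ctrl.get_image(n)[:,:,::-1]); print(n,ctrl.camera_params(n))
print(ctrl.camera_params("wrist"))
s=ctrl.observe();print(s)
E
```

```text
pics
scene {'mtx': array([[422.8774,   0.    , 315.4526],
       [  0.    , 422.8774, 201.4558],
       [  0.    ,   0.    ,   1.    ]]), 'xyz': array([ 0.1966, -0.3246,  0.6256]), 'rotation': array([ 0.8561, -0.2303, -0.4891])}
top {'mtx': array([[393.7562,   0.    , 327.9647],
       [  0.    , 393.7562, 195.9968],
       [  0.    ,   0.    ,   1.    ]]), 'xyz': array([0.3854, 0.2512, 0.9006]), 'rotation': array([ 0.1609, -0.1668, -1.6511])}
{'mtx': array([[278.5837,   0.    , 314.2148],
       [  0.    , 278.5837, 198.7357],
       [  0.    ,   0.    ,   1.    ]]), 'T_tool_cam': array([[-0.0007,  0.9567,  0.291 ,  0.0738],
       [ 1.    ,  0.0005,  0.0009, -0.0003],
       [ 0.0007,  0.291 , -0.9567,  0.0317],
       [ 0.    ,  0.    ,  0.    ,  1.    ]])}
{'time_s': 0.1, 'joint_positions': array([ 1.5801,  0.3593,  0.0112, -0.0003, -1.2241, -0.2881]), 'qd': array([ 0.0002, -0.0016,  0.001 ,  0.0012,  0.0023,  0.0003]), 'joint_efforts': array([ -0.0012, -58.4766,  29.4111,   6.9544,  -0.0031,   0.    ]), 'ee_pos': array([0.1857, 0.6488, 0.4038]), 'ee_rot': array([ 3.1096, -0.4365, -0.0001]), 'force': array([0.8859, 0.2847, 0.22  ]), 'ft_torque': array([-0.0274,  0.0174, -0.0025]), 'grasp_force': 0.0, 'grip_width': 1.00336690789823}
```

View pics/scene0.png

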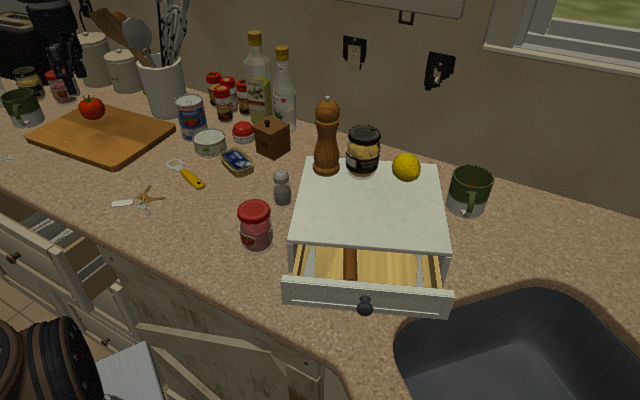

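View pics/top0.png

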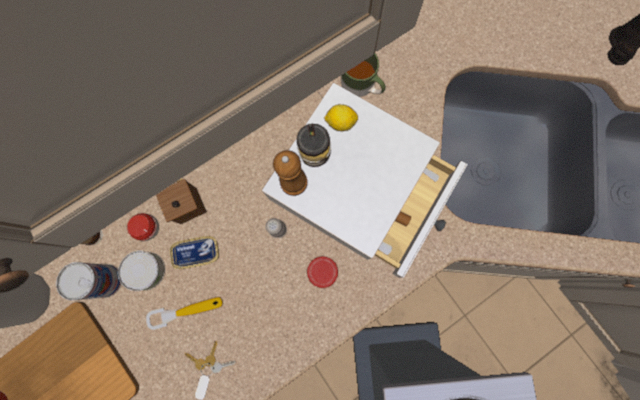

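The scene picture shows the white unit, its top's front corners at (293,243) and (447,249), the knob at (365,306) and the pin at (350,265). The top view has the case corners at (335,85), (437,147), (375,254) and (265,190), the knob at (440,225) and the pin at (403,218). The jar lid is at (322,271) and the shaker at (275,228).

```bash
cat > h.py <<'E'
from rig import ctrl
import cv2,numpy as np
from scipy.spatial.transform import Rotation as R
from scipy.optimize import least_squares
np.set_printoptions(precision=4,suppress=True)
F=np.diag([1.,-1,-1])
def cam(n,s=None):
    p=ctrl.camera_params(n);K=p['mtx']
    if n=='wrist':
        s=s or ctrl.observe()
        T=np.eye(4);T[:3,:3]=R.from_rotvec(s['ee_rot']).as_matrix();T[:3,3]=s['ee_pos'];T=T@p['T_tool_cam']
        return K,T[:3,:3],T[:3,3]
    r=p['rotation'];return K,R.from_rotvec(r).as_matrix(),p['xyz']
def proj(c,P):
    K,Rm,t=c;q=(np.atleast_2d(P)-t)@Rm@F.T@K.T;return q[:,:2]/q[:,2:]
def ray(c,uv,z):
    K,Rm,t=c;d=Rm@F@np.linalg.solve(K,[*uv,1]);return t+d*(z-t[2])/d[2]
def unit(p,x,y,z):  # p=(ux,uy,yaw)
    return np.array([p[0]+x*np.cos(p[2])-y*np.sin(p[2]),p[1]+x*np.sin(p[2])+y*np.cos(p[2]),z])
E
python3 - <<'E'
from h import *
T=cam('top');S=cam('scene')
for uv in[(335,85),(437,147),(375,254),(265,190)]:print('T',uv,ray(T,uv,.096))
for uv in[(293,243),(447,249),(438,163)]:print('S',uv,ray(S,uv,.096))
print('jar',ray(T,(322,271),.097),'salt',ray(T,(275,228),.09),'knob',ray(T,(440,225),.044),ray(S,(365,306),.044))
print('pin',ray(T,(403,218),.042),ray(S,(350,265),.044))
# order: +y rear.. ; front looks -x ; left=+y
obs=[('T',(335,85),135,-145),('T',(437,147),-135,-145),('T',(375,254),-135,145),('T',(265,190),135,145),
('S',(293,243),-135,145),('S',(447,249),-135,-145),('S',(438,163),135,-145)]
C=dict(T=T,S=S)
def f(p):
    r=[proj(C[c],unit(p,x/1e3,y/1e3,.096))[0]-uv for c,uv,x,y in obs]
    for c,uv in(('T',(440,225)),('S',(365,306))):
        r.append(proj(C[c],unit(p,-.135-p[3],0,.044))[0]-uv)
    return np.ravel(r)
a=ray(T,(335,85),.096)[:2];b=ray(T,(437,147),.096)[:2];d=a-b
m=(a+ray(T,(375,254),.096)[:2])/2
r=least_squares(f,[*m,np.arctan2(d[1],d[0]),.08],loss='soft_l1');print(r.x,f(r.x).reshape(-1,2))
E
```

```text
T (335, 85) [0.8026 0.2038 0.096 ]
T (437, 147) [ 0.6398 -0.0007  0.096 ]
T (375, 254) [0.4256 0.1564 0.096 ]
T (265, 190) [0.5777 0.3713 0.096 ]
S (293, 243) [0.4245 0.1477 0.096 ]
S (447, 249) [0.648  0.0021 0.096 ]
S (438, 163) [0.8153 0.2065 0.096 ]
jar [0.4011 0.2661 0.097 ] salt [0.4968 0.3559 0.09  ] knob [0.4784 0.0019 0.044 ] [0.4824 0.0049 0.044 ]
pin [0.501  0.0801 0.042 ] [0.5108 0.0925 0.044 ]
[0.6134 0.1814 0.9344 0.0872] [[-0.3206 -3.1162]
 [ 5.1731 -4.8928]
 [-0.7625  4.6389]
 [-2.2698  0.534 ]
 [-7.0084 -2.3668]
 [ 7.1557  5.3349]
 [-0.8753  1.2726]
 [-0.5526 -1.2937]
 [ 0.2307  1.2178]]
```

```bash
cat >> h.py <<'E'
def rot(yaw,a=0):
    """tool down, tool x = unit -x, closing along unit y; a = nose-up tilt of the held pin (rad)"""
    m=np.array([[-np.cos(yaw),-np.sin(yaw),0],[-np.sin(yaw),np.cos(yaw),0],[0,0,-1]])
    uy=m[:,1]
    return (R.from_rotvec(uy*a)*R.from_matrix(m)).as_rotvec()
def tcp(g,rv): # TCP for a grasp point g
    return np.asarray(g)-.155*R.from_rotvec(rv).as_matrix()[:,2]
E
python3 - <<'E'
from h import *
p=(.6134,.1814,.9344)
print(ctrl.observe()['joint_positions'])
q=ctrl.observe()['joint_positions'].copy()
rv=rot(p[2])
print('tilt sanity', R.from_rotvec(rot(p[2],.3)).as_matrix()@[1,0,0])
for g in [unit(p,-.19,0,.40),unit(p,-.22,0,.199),unit(p,-.31,0,.199),unit(p,-.36,0,.35)]:
    print(g,ctrl.solve_ik(g,rv))
r2=(R.from_rotvec(rv)*R.from_rotvec([0,0,np.pi])).as_rotvec()
for g in [unit(p,-.19,0,.40),unit(p,-.31,0,.199)]:
    print(g,ctrl.solve_ik(g,r2))
E
```

```text
[ 1.5801  0.3593  0.0112 -0.0003 -1.2241 -0.2881]
tilt sanity [-0.5678 -0.7683  0.2955]
[0.5005 0.0286 0.4   ] [ 0.4497  0.0738 -0.3695  0.     -1.1275 -1.0861]
[0.4827 0.0045 0.199 ] [ 0.4179  0.2903 -0.6569  0.     -0.6236 -1.0543]
[ 0.4292 -0.0679  0.199 ] [ 0.3002  0.2242 -0.7613  0.     -0.5853 -0.9366]
[ 0.3995 -0.1081  0.35  ] [ 0.2176 -0.0394 -0.609   0.     -1.0012 -0.854 ]
[0.5005 0.0286 0.4   ] [ 0.4497  0.0738 -0.3695  0.     -1.1275  2.0555]
[ 0.4292 -0.0679  0.199 ] [ 0.3002  0.2242 -0.7613  0.     -0.5853  2.205 ]
```

Run:
```python
from h import *
p=(.6134,.1814,.9344)
rv=rot(p[2])
q=ctrl.solve_ik(unit(p,-.22,0,.42),rv)
q0=ctrl.observe()['joint_positions'].copy()
q1=q.copy();q1[0]=q0[0];q1[5]=q0[5]
ctrl.set_joints(q1);print(ctrl.observe()['ee_pos'])
ctrl.set_joints(q);ctrl.sleep(.3)
s=ctrl.observe();print(s['time_s'],s['ee_pos'],s['ee_rot'])
np.save('w1.npy',np.r_[s['ee_pos'],s['ee_rot']])
im=ctrl.get_image('wrist')[:,:,::-1];cv2.imwrite('pics/w1.png',im)
cv2.imwrite('pics/w1s.png',cv2.resize(im,(800,500),interpolation=cv2.INTER_CUBIC))
```

```text
[0.1877 0.4447 0.4205]
3.15 [0.4827 0.005  0.42  ] [-1.4163  2.8041  0.    ]
```

View pics/w1s.png

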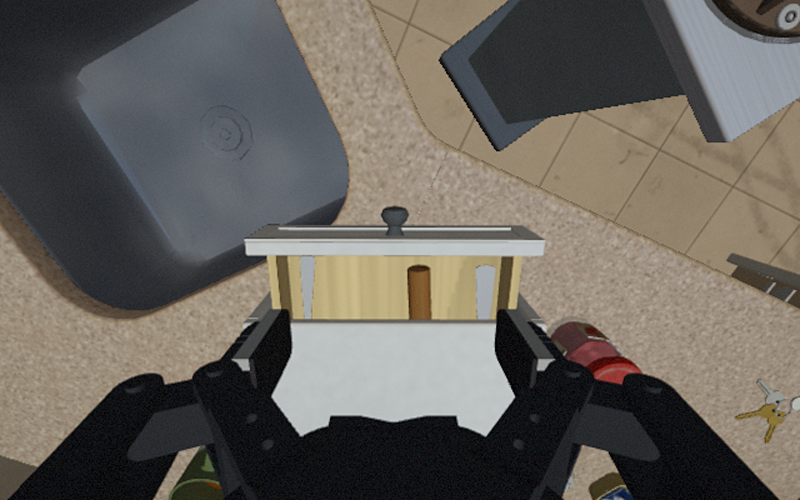

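The wrist view looks along the drawer. The knob is at (395,213), the inner lip edge runs along row 255 from x=245 to 544, and the pin's front end is at (419,267). The pin meets the case edge at (420,320). The fork is at x≈485 and the teaspoon at x≈308.

Run:
```python
from h import *
w=np.load('w1.npy');c=cam('wrist',dict(ee_pos=w[:3],ee_rot=w[3:]))
def u(P,p):
    d=P[:2]-np.array(p[:2]);cc,s=np.cos(p[2]),np.sin(p[2]);return np.array([d[0]*cc+d[1]*s,-d[0]*s+d[1]*c_ if 0 else -d[0]*s+d[1]*cc])*1e3
p=(.6134,.1814,.9344)
for n,uv,z in [('lipL',(544,255),.072),('lipR',(245,255),.072),('lipouterL',(544,240),.072),('knob',(395,213),.044),('pinend',(419,267),.038),('pinendtop',(419,265),.044),('pincase',(420,320),.044),('caseR',(289,322),.096),('caseL',(497,322),.096),('fork',(485,266),.03),('spoon',(308,258),.03)]:
    P=ray(c,np.array(uv)*.8,z);print(n,P,u(P,p))
T=cam('top');S=cam('scene')
for n,cc,uv,z in[('T',T,(465,165),.072),('T',T,(402,273),.072),('S',S,(285,283),.072),('S',S,(450,291),.072)]:
    P=ray(cc,uv,z);print(n,P,u(P,p))
```

```text
lipL [0.3832 0.1144 0.072 ] [-190.6475  145.3219]
lipR [ 0.6129 -0.0553  0.072 ] [-190.6084 -140.2696]
lipouterL [0.3759 0.1014 0.072 ] [-205.518   143.4359]
knob [0.4767 0.0016 0.044 ] [-225.7977    3.0774]
pinend [0.4914 0.065  0.038 ] [-166.0874   28.9076]
pinendtop [0.4893 0.0611 0.044 ] [-170.4985   28.3735]
pincase [0.5254 0.1144 0.044 ] [-106.1669   30.9085]
caseR [0.6123 0.0176 0.096 ] [-132.362   -96.4698]
caseL [0.4554 0.1336 0.096 ] [-132.3633   98.6221]
fork [0.434  0.1096 0.03  ] [-164.3475  101.649 ]
spoon [ 0.5835 -0.0123  0.03  ] [-173.5369  -91.0796]
T [ 0.6012 -0.0632  0.072 ] [-203.9451 -135.5155]
T [0.3834 0.1024 0.072 ] [-200.2298  138.0741]
S [0.3801 0.0933 0.072 ] [-209.5177  135.2758]
S [ 0.6059 -0.0561  0.072 ] [-195.4331 -135.1034]
```

Run:
```python
from h import *
yaw=.9344;rv=rot(yaw);k=np.array([.4767,.0016]);d=-np.array([np.cos(yaw),np.sin(yaw)])
ctrl.movep([*k,.28],rv)
ctrl.servo_line([*k,.044+.155],vel=.12)
print(ctrl.observe()['force'])
ctrl.set_gripper(0.2,40);ctrl.sleep(.1)
s=ctrl.observe();f0=s['force'];print(s['time_s'],s['grip_width'],s['grasp_force'],f0)
def to(m,v):
    ctrl.servo_line([*(k+d*m),.199],vel=v);ctrl.sleep(.1);s=ctrl.observe()
    F=(s['force']-f0)[:2]@d;print(m,s['ee_pos'],'F',F,s['grip_width'],s['grasp_force']);return F
F=to(.074,.06)
for i in range(12):
    m=.0765+.0025*i
    F=to(m,.03)
    if F<-12:break
s=ctrl.observe();print(s['time_s'],(s['ee_pos'][:2]-k)@d)
```

```text
[-0.825   0.1051  0.7186]
5.3333 0.2934047709304144 39.13361140759662 [ 5.2909 -3.1436  0.6175]
0.074 [ 0.4338 -0.058   0.1997] F 1.0246922508721628 0.2934167424988034 39.37252404692117
0.0765 [ 0.4323 -0.06    0.1997] F 0.6672730581674668 0.2924835010312084 39.51062419626396
0.079 [ 0.4307 -0.0621  0.1997] F 0.9168989371529266 0.2952947316058293 39.59493970382027
0.0815 [ 0.4292 -0.0641  0.1997] F 0.8613441072020465 0.29060577931177145 39.64257628424093
0.08399999999999999 [ 0.4285 -0.0651  0.1998] F -7.65829699822856 0.2896959315141228 39.659582654130645
0.0865 [ 0.428  -0.0657  0.1998] F -18.43840438685995 0.2930180296520497 39.66565804264974
8.5667 0.08311323976584714
```

Run:
```python
from h import *
yaw=.9344;rv=rot(yaw);p=(.6134,.1814,yaw)
ctrl.set_gripper(1.0)
x=ctrl.observe()['ee_pos']
ctrl.servo_line([x[0],x[1],.30],vel=.2)
g=unit(p,-.27,.03,.36);ctrl.movep(g,rv);ctrl.sleep(.3)
s=ctrl.observe();np.save('w2.npy',np.r_[s['ee_pos'],s['ee_rot']]);print(s['time_s'],s['ee_pos'])
im=ctrl.get_image('wrist')[:,:,::-1];cv2.imwrite('pics/w2.png',im)
cv2.imwrite('pics/w2s.png',cv2.resize(im,(800,500),interpolation=cv2.INTER_CUBIC))
```

```text
10.55 [ 0.4286 -0.0184  0.3591]
```

View pics/w2s.png

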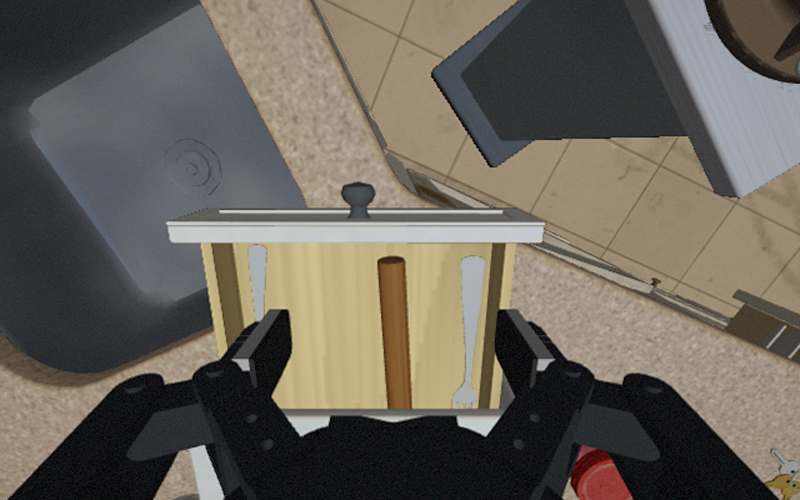

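The drawer is at its stop and the pin is fully visible. Its front end is centred at (391,261) and it crosses the case edge at (398,405). The lip's inner edge is at row 241 and the case edge at row 410.

Run:
```python
from h import *
w=np.load('w2.npy');c=cam('wrist',dict(ee_pos=w[:3],ee_rot=w[3:]))
im=cv2.imread('pics/w2.png').astype(int)
# pin columns by colour (dark brown: low blue vs. yellow floor)
for r in (218,240,260,280,300,320):
    row=im[r,290:345];m=np.where((row[:,2]<150)&(row[:,2]-row[:,0]>25))[0]+290
    print(r,m.min() if len(m) else 0,m.max() if len(m) else 0,end='; ')
p=(.6134,.1814,.9344)
def u(P):
    d=P[:2]-np.array(p[:2]);a,s=np.cos(p[2]),np.sin(p[2]);return np.array([d[0]*a+d[1]*s,-d[0]*s+d[1]*a])*1e3
print()
for n,uv,z in [('lipL',(544,242),.072),('lipR',(169,242),.072),('knob',(358,190),.044),('pinendtop',(391,257),.044),('pinA',(391.5,275),.031),('pinB',(398,400),.031),('case',(398,411),.096),('fork',(472,258),.026),('forkin',(460,270),.026)]:
    P=ray(c,np.array(uv)*.8,z);print(n,P,u(P))
```

```text
218 302 324; 240 304 325; 260 305 326; 280 307 327; 300 308 328; 320 309 329; 
lipL [0.3342 0.0494 0.072 ] [-272.0686  146.1278]
lipR [ 0.5637 -0.1209  0.072 ] [-272.6383 -139.6332]
knob [ 0.4281 -0.0648  0.044 ] [-308.1754    2.7125]
pinendtop [ 0.4407 -0.0031  0.044 ] [-251.0437   29.2521]
pinA [0.4532 0.0144 0.031 ] [-229.5098   29.6029]
pinB [0.5295 0.1283 0.031 ] [-92.5659  35.9116]
case [0.504  0.0918 0.096 ] [-137.0743   34.7365]
fork [0.3855 0.0464 0.026 ] [-244.0011  103.0901]
forkin [0.4007 0.0497 0.026 ] [-232.3651   92.7697]
```

```bash
cat >> h.py <<'E'
P0=(.6134,.1814,.9344)
A=ray
pa,pb=np.array([.4532,.0144]),np.array([.5295,.1283])   # points on the pin axis
es=(pa-pb)/np.linalg.norm(pa-pb)                         # rear -> front
pyaw=np.arctan2(-es[1],-es[0])
front=pa+es*.0215
B=np.array([*(front-es*.215),.0185])                     # rear lower edge
def pose(a,slide=0,up=0,fwd=0,s=.170):
    e=np.array([*(es*np.cos(a)),np.sin(a)]);n=np.array([*(-es*np.sin(a)),np.cos(a)])
    g=B+(s+slide)*e+.021*n+np.array([*(es*fwd),up]);rv=rot(pyaw,a)
    return tcp(g,rv),rv
W=[pose(0,up=.12),pose(0),pose(.3),pose(.3,slide=.05),pose(.3,slide=.10),pose(.3,slide=.13),pose(.3,slide=.13,up=.15),pose(0,fwd=.13,up=.26)]
E
python3 - <<'E'
from h import *
print(pyaw,front,B)
for w in W: print(w[0],ctrl.solve_ik(*w))
E
```

```text
0.9805683577118774 [ 0.4412 -0.0035] [0.5609 0.1752 0.0185]
[0.4663 0.0339 0.3145] [ 0.4954  0.0986 -0.5582  0.     -0.914  -1.0856]
[0.4663 0.0339 0.1945] [ 0.4954  0.2779 -0.6941  0.     -0.5989 -1.0856]
[0.4995 0.0834 0.2369] [ 0.5979  0.3346 -0.5395  0.1332 -0.9803 -1.2781]
[0.4729 0.0438 0.2517] [ 0.5595  0.2657 -0.6053  0.146  -0.9799 -1.2482]
[0.4463 0.0041 0.2664] [ 0.5141  0.1969 -0.663   0.16   -0.9864 -1.2113]
[ 0.4303 -0.0197  0.2753] [ 0.4828  0.1561 -0.6935  0.1692 -0.9932 -1.185 ]
[ 0.4303 -0.0197  0.4253] [ 0.4846 -0.0047 -0.4716  0.144  -1.3715 -1.1224]
[ 0.3939 -0.0741  0.4545] [ 0.3131 -0.1506 -0.4555  0.     -1.2658 -0.9033]
```

Run:
```python
from h import *
ctrl.set_gripper(.6)
ctrl.movep(*W[0])
f0=ctrl.observe()['force']
ctrl.servo_line(W[1][0],vel=.1)
print(ctrl.observe()['force']-f0)
ctrl.set_gripper(.1,100);ctrl.sleep(.2)
s=ctrl.observe();print(s['time_s'],s['ee_pos'],s['force']-f0,s['grip_width'],s['grasp_force'])
im=ctrl.get_image('wrist')[:,:,::-1];im2=ctrl.get_image('scene')[150:350,230:500,::-1]
cv2.imwrite('pics/w3s.png',np.vstack([cv2.resize(im,(640,400))[150:], cv2.resize(im2,(640,340))]))
```

```text
[-0.8454 -0.7237  0.9035]
13.3667 [0.4665 0.0341 0.1954] [-1.4471  1.5681  9.6684] 0.2657383979006127 97.71724820137024
```

View pics/w3s.png

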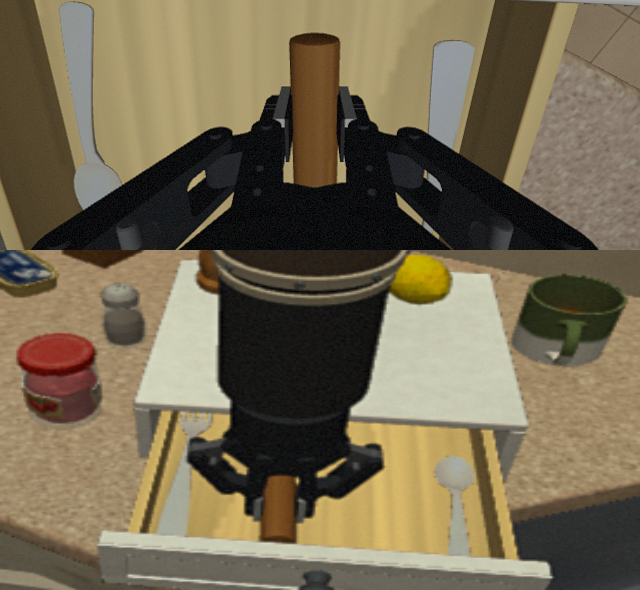

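The pin is held squarely about 45 mm behind its front end, with the fork, teaspoon, jar and shaker undisturbed. Next I tip it in steps.

Run:
```python
from h import *
f0=ctrl.observe()['force']
for a in np.arange(.05,.301,.05):
    t,rv=pose(a,up=.001);ctrl.servo_line(t,rv,vel=.08)
    s=ctrl.observe();print(round(a,2),s['ee_pos']-t,s['force'],s['grip_width'])
    if np.linalg.norm(s['force'])>35:break
ctrl.sleep(.2);s=ctrl.observe();print(s['time_s'],s['force'],s['grasp_force'])
im=ctrl.get_image('wrist')[:,:,::-1];im2=ctrl.get_image('scene')[150:350,230:500,::-1]
cv2.imwrite('pics/w4s.png',np.vstack([im[190:], cv2.resize(im2,(640,380))]))
```

```text
0.05 [0.0001 0.0003 0.    ] [ 1.0004  0.2438 -1.1941] 0.26610623608422457
0.1 [-0.0002  0.     -0.0004] [-0.2495  0.5955 -1.0013] 0.26674830912887754
0.15 [-0.0002 -0.0001 -0.0005] [0.2605 0.2427 0.0951] 0.269349848434708
0.2 [-0.0002 -0.0001 -0.0005] [-0.3252 -0.643  -1.1101] 0.26161062744451563
0.25 [-0.0003 -0.0002 -0.0005] [ 0.1904  0.8885 -1.4184] 0.26748564391638746
0.3 [-0.0002 -0.0001 -0.0005] [ 0.4103  0.9208 -0.2027] 0.2667974425701197
15.475 [-0.4366 -0.6976 -0.2278] 98.22472929954529
```

View pics/w4s.png

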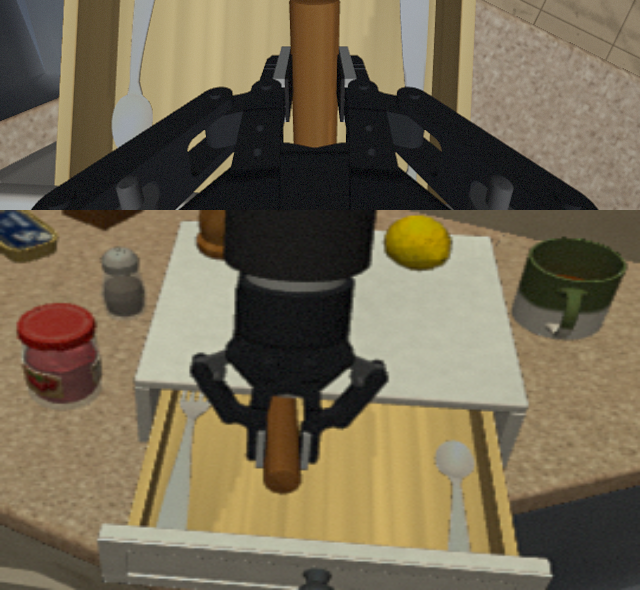

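The pin is tipped without contact, its front end at about (349,291) in the full scene picture. I'll check that against the model and then draw it out.

Run:
```python
from h import *
a=.3;e=np.array([*(es*np.cos(a)),np.sin(a)]);n=np.array([*(-es*np.sin(a)),np.cos(a)])
E_=B+.215*e+.013*n+[0,0,.001];print('front end',E_,proj(cam('scene'),E_),'0.02 lower',proj(cam('scene'),E_-[0,0,.02]))
def go(t,rv,v):
    ctrl.servo_line(t,rv,vel=v);s=ctrl.observe();print(s['time_s'],s['force'],s['grip_width'],s['grasp_force']);return np.linalg.norm(s['force'])<25
for sl in(.03,.06,.09,.12,.14):
    if not go(*pose(a,slide=sl,up=.001),.09):raise SystemExit('force')
go(*pose(a,slide=.14,up=.12),.15)
go(*pose(.02,fwd=.13,up=.25),.12)
ctrl.sleep(.3)
s=ctrl.observe();print(s['time_s'],s['ee_pos'],s['grasp_force'])
im=ctrl.get_image('wrist')[:,:,::-1];im2=ctrl.get_image('scene')[:,:,::-1]
cv2.imwrite('pics/w5s.png',np.vstack([im[200:], im2]))
```

```text
front end [0.4487 0.0077 0.0955] [[348.6807 293.4583]] 0.02 lower [[348.0357 301.4068]]
16.0583 [ 0.7304  0.6166 -1.9963] 0.2684733242454786 98.15937280654907
16.5417 [-0.2405 -0.6313 -2.2914] 0.26723265259668044 98.16247701644897
17.025 [ 0.1223  1.0073 -1.6231] 0.264271273307516 98.16535949707031
17.5083 [-0.5055  0.5378 -0.9517] 0.26290878084319624 98.16632151603699
17.8833 [ 0.861   0.2303 -1.9819] 0.26801666233206584 98.16811680793762
18.825 [-0.788   1.0264 -2.227 ] 0.26769018084621515 98.17448616027832
19.575 [-0.1233 -0.4377 -1.9888] 0.2631424046343324 98.18699598312378
19.875 [ 0.3962 -0.0708  0.4472] 98.18780422210693
```

View pics/w5s.png

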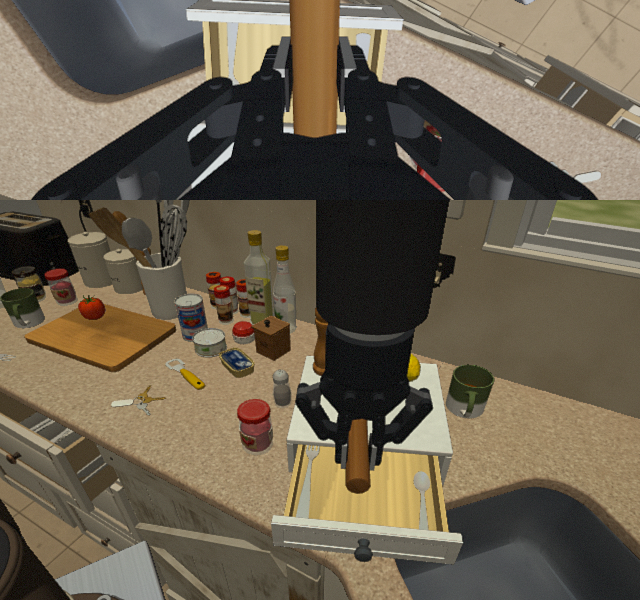

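The pin is out and held high. The fork and teaspoon are still in the drawer, and the jar and shaker are where they stood. The pin's front end is near (357,286). I'll check that against the level pose before handing in.

Run:
```python
from h import *
a=.02;e=np.array([*(es*np.cos(a)),np.sin(a)]);n=np.array([*(-es*np.sin(a)),np.cos(a)])
E_=B+.215*e+.013*n+np.array([*(es*.13),.25]);uv=proj(cam('scene'),E_)[0]
s=ctrl.observe();print(E_,uv,np.abs(s['qd']).max(),s['grasp_force'],s['time_s'])
if np.linalg.norm(uv-[357,286])<7: print(ctrl.finish_job())
```

```text
[ 0.3691 -0.1112  0.2858] [357.4717 288.8451] 0.004432651709474291 98.18771481513977 19.975
the job is handed in; nothing more can be done
None
```

The drawer is out at its stop and I handed the job in at about 20 s, with the pin held level and still roughly 28 cm above the worktop, the fork and teaspoon left in the drawer, and the jam jar and salt shaker where they stood; the hand-in returned no verdict.

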